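Unlock the desk safe

TASK

Unlock the small safe on the desk: first turn its black dial to the seventh mark, counting clicks from the long mark as zero (one click per mark, clockwise), so that the dial rests clicked into place there. Only then turn the steel T-handle beside it clockwise until it clicks over and stands up and down the sloping panel. Let go of everything and leave the plant and the clock where they are.

Things in the scene. Friction and masses are not known exactly. Their poses are not given: they have to be found in the camera images.
- safe: Fixed desk safe of dark steel, 240 mm deep (x), 360 wide (y), 132 high. Origin: centre of its underside; x from its front (near the robot) to its back, y to its left as the robot sees it, z up. Front wall 40 mm high; from its top a flat grey panel, 160 mm long, slopes up and back at 35 degrees from level; behind it a level lid that stays shut. Nothing stands above the panel.
- panel_mid (a point): Centre of the sloping panel's surface, at (-54, 0, 86) mm in the safe's frame. Its x points straight up the slope, y to the left, z out of the panel (leaning 35 degrees from vertical to the safe's front). Dial axis: y = +85 mm; handle axis: y = -85 mm; both along z.
- dial_grip (a point): On the dial's axis 37 mm above the panel, inside its grip bar: grip here. Black dial: disc 72 mm in diameter, 10 mm thick, with an upright bar across it 60 mm long, 18 thick, 42 tall (top 52 mm above the panel). Axes turn with the dial: x along the bar, out of its pointer end (brass line on its top, brass tab at its foot), y across the bar, z out of the panel.
- dial (a joint): Dial angle, rad, grows clockwise as seen facing the panel. 0: pointer at the long broad brass mark, lower left, 135 degrees anticlockwise from straight up the panel. Ten marks 30 degrees (0.5236) apart are positions 0 to 9, each a spring detent: 0.13 N m to leave, and let go the dial drops into the nearest. Hard stops at -0.03 and 4.74. Starts at 1 to 4. Position 7 = 3.665.
- handle_grip (a point): On the T-handle's axis 37 mm above the panel, inside its crossbar: grip here. Bright steel crossbar 95 mm long, 18 thick, 32 tall (20 to 52 mm above the panel) on a stem 24 mm in diameter; at its foot a fixed dark rosette 60 mm in diameter, 8 high. Axes turn with the handle: y along the crossbar, x across it, z out of the panel.
- handle (a joint): T-handle angle, rad, grows clockwise as seen facing the panel. 0: crossbar level, along the safe's width (locked, the start); 1.5: crossbar up and down the panel (unlocked). Hard stops at both; a spring (about 0.2 N m to turn) holds it against either and passes dead centre at 0.75, beyond which it snaps over to 1.5 by itself.
- plant: Bystander: small leafy plant in a white ceramic pot 72 mm in diameter and 62 mm high, leaves to 110 mm; origin at the centre of its underside. Stands left of the safe.
- clock: Bystander: round brass desk clock, 86 mm high, on a base 50 x 75 mm; origin at the centre of its underside. Stands right of the safe.

How it is judged:
By the outcome, as a careful person would: the job done as asked, in the order asked, and still so for the second after the job is handed in, with the robot touching nothing.
It also fails if it takes over 72 s, if anything falls off the work surface, if the arm or the gripper's body presses on something with over 40 N, if the wrist force passes 120 N, or if a joint passes its speed limit or range.

ROBOT

A 6-joint arm with a two-finger parallel gripper is mounted at the origin on the work surface. World frame = base frame: x ahead of the robot, y to its left, z up, the work surface at z = 0. Lengths are in mm, angles in degrees, forces in N, time in s.
With the tool pointing down it reaches from about 350 to 850 mm from the base axis. Payload 8.1 kg.
Tool frame: the origin (TCP) lies midway between the tips of the shut fingers; the grasp point (between the pads) lies 19 mm behind it (hold_point_z is the distance from the TCP to the grasp point, in mm); z points along the fingers, y is the direction in which the jaws open and shut (so a half turn about z gives the same grasp; the last joint's range is limited). The gripper opens to 85 mm and grips with 20 to 120 N. Pads are 22 mm wide; open, the fingers measure 114 mm over their backs; the gripper's body (76 mm by 85 mm) begins 54 mm behind the grasp point. The pads swing forward as they close: fully open they stand 13 mm farther back than shut.
Start: joints at [70.909, 7.471, 85.268, -0, 87.261, -4.893], TCP at [147.141, 581.683, 231.292] pointing down, gripper open.
Joint ranges: [-169.43, 169.43], [-51.17, 129.36], [1.28, 143.12], [-76.62, 256.62], [0, 156.53], [-152.29, 152.29]. Speed limits (degrees/s): [136.94, 136.94, 159.86, 180, 180, 180].

INTERFACE

Orientations are given as [roll, pitch, yaw] about the fixed x, y, z axes, in that order (R = Rz(yaw) Ry(pitch) Rx(roll)).
In Python, from bench import sense, snapshot, camera_params, hand_in, hold_point_z gives the robot as it stands.
- The arm moves only by the tool servo_tool, never from a script. Its argument "motion" is a list of rows, each a list of 7 numbers: the finger opening in mm, from 0 to 85.4, then the shift along the tool's x, y, z in mm, then the turn, a rotation vector about the tool's x, y, z in rad. A call has 1 to 10 rows; each row shifts and turns the pose as measured when the row begins, along the tool's axes as they then stand; what a row does not reach is not made up. A row lasts 1/10 s, in which the tool goes at most 50 mm and 8.59 degrees, less where a joint would pass 70% of its speed; a pose out of reach is approached as far as the arm can. A call with a gripper value outside its range is refused whole. The fingers move at their own pace and stop on an object; "force" is the grip in N (left out, the last holds). Time passes only in rows, so rows that do not move let the fingers close. It gives the time, the measured TCP pose, the force and the opening at its end, in the units of the state.
- sense(): the state, without advancing time (a new reading comes with each control period).
- snapshot(name): name is "side" or "top"; returns the picture (400x640x3 uint8, blue, green, red); there is no depth.
- camera_params(name): a dict with "fx", "fy", "cx", "cy" (pixels), "D" ([k1, k2, p1, p2, k3] as OpenCV has them; the pictures are not rectified), "R" (3x3) and "t" (3): a world point X has camera coordinates R X + t. Camera axes: x right, y down, z forward; pixel columns grow to the right and rows downward; lengths in mm; the calibration is good to about 2 mm. A picture is of the moment at which its call begins. camera_params takes no time and is no camera call.
- hand_in(): hands the job in, once; it reports no verdict.
The state is a dict: "time": time; "joint_pos": joint angles; "qd": joint speeds; "joint_efforts": joint torques, N m; "tool_pos": TCP position; "tcp_rot": TCP orientation; "ft_force": force on the tool from outside, world axes, zero at the start; "wrist_torque": the same for the moment, N m; "finger_gap": finger opening in mm.
Only numpy, scipy, OpenCV 4.12 (cv2) and the standard library are available. Lean on these libraries where they do the work, as an engineer would, in place of code of your own. Each camera call takes 0.05 s, during which the arm holds its last target. There are 200 camera calls.

## Working session

There is one attempt and no reset: what is moved stays moved. The work goes in short steps, Python scripts to look and compute and a tool call to move; the robot and the scene stay as the last step left them, time stands still between calls to the robot, and variables do not carry over. Pictures are saved under pics/ and viewed, about 8 in all and at most 12, crops included, and the job is handed in when it is done.

Besides the shell and the picture viewer there is one more tool, called after "Request:" as name(argument=value, ...), one argument or row to a line, values as JSON. servo_tool: Moves the arm, as the interface text tells. Its arguments: {"type":"object","properties":{"motion":{"type":"array"},"force":{"type":"number"}},"required":["motion"]}

```bash
mkdir -p pics; ls
python3 - <<'E'
from bench import *
import cv2
for n in("top","side"):
    cv2.imwrite(f"pics/{n}0.png",snapshot(n)); print(n,camera_params(n))
print(sense(),hold_point_z)
E
```

```text
pics
top {'fx': 445.1119098472195, 'fy': 445.1119098472195, 'cx': 319.9051483118971, 'cy': 203.20736009316403, 'D': array([-0.08306578,  0.        ,  0.        ,  0.        ,  0.        ]), 'R': array([[-1.88039366e-02, -9.99823007e-01,  6.05280174e-04],
       [-9.97792846e-01,  1.87271867e-02, -6.37081552e-02],
       [ 6.36855441e-02, -1.80190834e-03, -9.97968389e-01]]), 't': array([  19.71701417,  556.57176074, 1315.57092743])}
side {'fx': 442.31731264449746, 'fy': 442.31731264449746, 'cx': 318.9529518773354, 'cy': 204.6463283889923, 'D': array([-0.11133014,  0.        ,  0.        ,  0.        ,  0.        ]), 'R': array([[-0.95220803, -0.3051019 , -0.01458398],
       [-0.19242338,  0.63625536, -0.74709595],
       [ 0.23721952, -0.70858447, -0.66455621]]), 't': array([541.85756688, 179.26107601, 970.47090854])}
{'time': 0.1, 'joint_pos': array([ 7.09074899e+01,  7.51201430e+00,  8.53238819e+01,  2.18015926e-03,
        8.72620379e+01, -4.89138775e+00]), 'qd': array([ 0.01267135, -0.08706952, -0.23431705,  0.01606583, -0.08055108,
        0.01413791]), 'joint_efforts': array([ 1.77075770e-03, -5.70955360e+01, -5.01937830e+01, -1.05771589e-04,
        8.20381218e-03,  5.73656416e-05]), 'tool_pos': array([146.97842223, 581.20001042, 230.32840858]), 'tcp_rot': array([-1.79902608e+02, -1.05201128e-02,  1.65798763e+02]), 'ft_force': array([-0.14103778,  0.41872631, -1.52066889]), 'wrist_torque': array([ 0.01046451, -0.06023282, -0.022763  ]), 'finger_gap': 85.26983823751564} 18.700000000000003
```

View pics/top0.png

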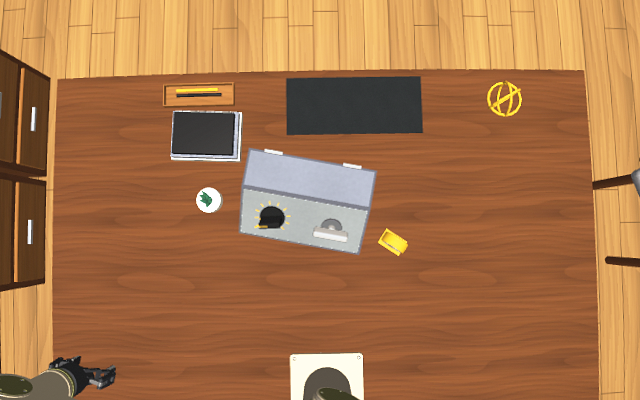

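View pics/side0.png

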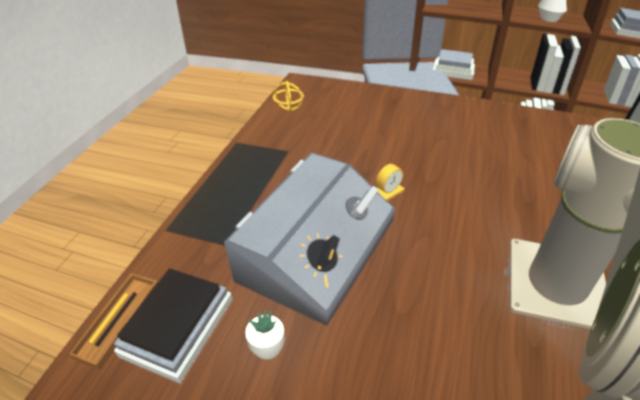

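The top view shows the safe, yawed by about -10°. Its lid crease runs from (244,188) to (370,209) and its panel's front edge from (240,232) to (359,253). The dial is at (271,217) and the handle at (331,232). In the side view the dial is at (323,254) with its bar pointing roughly up or down. I'll enlarge both views.

```bash
cat > h.py <<'E'
import numpy as np, cv2
from bench import *
from scipy.spatial.transform import Rotation as Ro
def ray(n,px):
    c=camera_params(n);K=np.array([[c['fx'],0,c['cx']],[0,c['fy'],c['cy']],[0,0,1.]])
    u=cv2.undistortPoints(np.array(px,float).reshape(-1,1,2),K,np.array(c['D'])).reshape(-1,2)
    d=np.c_[u,np.ones(len(u))]@c['R']; return -c['R'].T@c['t'],d
def onz(n,px,z):
    o,d=ray(n,px); return o+d*((z-o[2])/d[:,2])[:,None]
def onplane(n,px,p,nn):
    o,d=ray(n,px); return o+d*(((p-o)@nn)/(d@nn))[:,None]
def proj(n,X):
    c=camera_params(n);K=np.array([[c['fx'],0,c['cx']],[0,c['fy'],c['cy']],[0,0,1.]])
    return cv2.projectPoints(np.array(X,float).reshape(-1,3),cv2.Rodrigues(c['R'])[0],c['t'],K,np.array(c['D']))[0].reshape(-1,2)
E
python3 - <<'E'
from h import *
for z,p in ((132,[(249,150),(376,171)]),(132,[(244,188),(370,209)]),(40,[(240,232),(359,253.5)])):
    P=onz("top",p,z);d=P[0]-P[1];print(z,P.round(),np.linalg.norm(d).round(),np.degrees(np.arctan2(-d[0],d[1])).round(1))
a=cv2.imread("pics/top0.png")[140:265,225:385];b=cv2.imread("pics/side0.png")[145:325,215:415]
cv2.imwrite("pics/z0.png",np.hstack([cv2.resize(a,(400,312),interpolation=2).copy() if 0 else cv2.copyMakeBorder(cv2.resize(a,None,fx=2.5,fy=2.5,interpolation=2),0,228,0,0,0),cv2.resize(b,None,fx=2,fy=3,interpolation=2)]))
E
```

```text
132 [[ 701.  203.  132.]
 [ 636. -147.  132.]] 356.0 -10.6
132 [[ 595.  217.  132.]
 [ 531. -127.  132.]] 351.0 -10.6
40 [[ 475.  246.   40.]
 [ 406. -102.   40.]] 355.0 -11.3
```

View pics/z0.png

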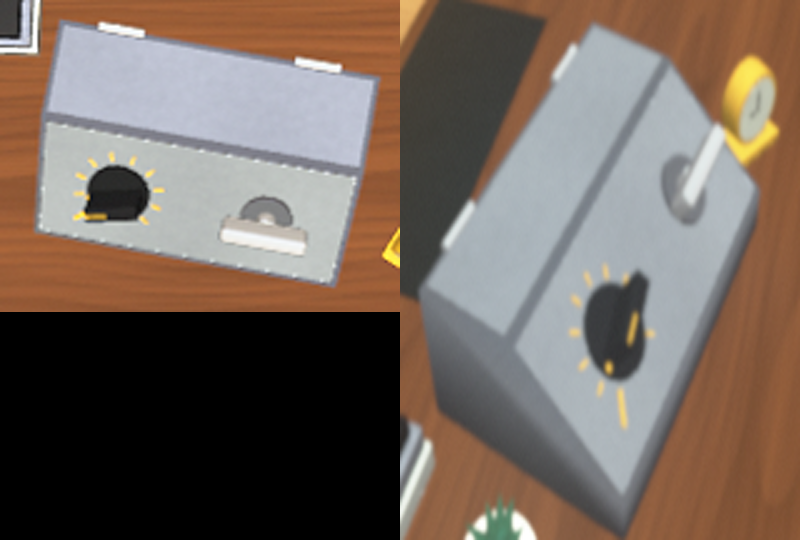

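```bash
cat >> h.py <<'E'
YAW=-10.8;O=np.array([553.5,49,0])
def frame():
    Rs=Ro.from_euler('z',YAW,degrees=True).as_matrix()
    Rp=Rs@Ro.from_euler('y',-35,degrees=True).as_matrix()
    return Rp,O+Rs@[-54,0,86]
E
python3 - <<'E'
from h import *
Rp,pm=frame()
for n,roi in(("top",(140,225,265,372)),("side",(145,215,325,375))):
    im=cv2.imread(f"pics/{n}0.png").astype(int);b,g,r=im[...,0],im[...,1],im[...,2]
    m=((r-b>60)&(g-b>35)).astype(np.uint8);k=np.zeros_like(m);k[roi[0]:roi[2],roi[1]:roi[3]]=1;m*=k
    # only on panel around dial
    _,l,s,c=cv2.connectedComponentsWithStats(m)
    for i in range(1,len(s)):
        if s[i][4]<3: continue
        P0=(onplane(n,[c[i]],pm,Rp[:,2])-pm)@Rp
        P52=(onplane(n,[c[i]],pm+52*Rp[:,2],Rp[:,2])-pm)@Rp
        if abs(P0[0,1]-85)>70 or abs(P0[0,0])>75: continue
        d=P0[0,:2]-[0,85]; e=P52[0,:2]-[0,85]
        print(n,c[i].round(1),s[i][4],"panel",d.round(1),"r",np.hypot(*d).round(),"cw deg",np.degrees(np.arctan2(-d[1],d[0])).round(),"| top52",e.round(1))
    for q in ([0,85,0],[0,-85,0],[0,85,52],[0,-85,52]): print(n,q,proj(n,pm+Rp@q).round(1))
    g=im.min(2)>200; k2=np.argwhere(g)
    if n=="top":
        k2=k2[(k2[:,0]>210)&(k2[:,0]<250)&(k2[:,1]>300)&(k2[:,1]<360)][:,::-1]
        print("bar",cv2.minAreaRect(k2.astype(np.float32)))
        X=(onplane(n,cv2.boxPoints(cv2.minAreaRect(k2.astype(np.float32))),pm+52*Rp[:,2],Rp[:,2])-pm)@Rp;print(X.round(1))
E
```

```text
top [269.4 202.7] 7 panel [44.5 14.5] r 47.0 cw deg -18.0 | top52 [77.5  7. ]
top [261.7 204.7] 9 panel [33.7 35.8] r 49.0 cw deg -47.0 | top52 [67.3 27.2]
top [277.6 204.2] 5 panel [44.2 -8.7] r 45.0 cw deg 11.0 | top52 [ 77.2 -15. ]
top [257.  210.1] 9 panel [13.  47.8] r 50.0 cw deg -75.0 | top52 [47.6 38.6]
top [284.3 209. ] 7 panel [ 32.2 -28.8] r 43.0 cw deg 42.0 | top52 [ 65.9 -34.1]
top [288.  215.6] 8 panel [ 12.4 -41.4] r 43.0 cw deg 73.0 | top52 [ 47.  -46.1]
top [258.  217.8] 8 panel [-12.2  43.2] r 45.0 cw deg -106.0 | top52 [23.6 34.2]
top [286.7 222.4] 7 panel [-11.3 -40.1] r 42.0 cw deg 106.0 | top52 [ 24.5 -44.9]
top [260.6 226. ] 37 panel [-39.   33.6] r 52.0 cw deg -139.0 | top52 [-1.9 25.2]
top [282.2 227.8] 5 panel [-32.4 -29. ] r 44.0 cw deg 138.0 | top52 [  4.4 -34.4]
top [0, 85, 0] [[273.2 216.8]]
top [0, -85, 0] [[332.3 226.9]]
top [0, 85, 52] [[269.7 227. ]]
top [0, -85, 52] [[330.9 237.5]]
bar ((336.0, 239.00001525878906), (46.13324737548828, 19.996919631958008), 15.255118370056152)
[[ -28.3  -33.8   52. ]
 [  38.2  -39.5   52. ]
 [  23.6 -163.7   52. ]
 [ 
[... 345 characters left out ...]
 [330.8 254.1] 32 panel [-15.6 -18.4] r 24.0 cw deg 130.0 | top52 [-3.9 21.1]
side [301.7 255.4] 7 panel [33.1 35.1] r 48.0 cw deg -47.0 | top52 [41.4 70.8]
side [339.5 255.7] 6 panel [-33.3 -31.2] r 46.0 cw deg 137.0 | top52 [-20.4   9.1]
side [306.  266.2] 6 panel [12.6 47.6] r 49.0 cw deg -75.0 | top52 [22.3 82.4]
side [319.1 267.1] 14 panel [-10.9  27.4] r 30.0 cw deg -112.0 | top52 [ 0.4 63.6]
side [314.6 274.2] 5 panel [-11.8  47.9] r 49.0 cw deg -104.0 | top52 [-0.4 82.7]
side [325.5 280.5] 34 panel [-38.3  41.2] r 56.0 cw deg -133.0 | top52 [-25.   76.5]
side [0, 85, 0] [[321.5 254.9]]
side [0, -85, 0] [[355.6 207.3]]
side [0, 85, 52] [[334.2 246. ]]
side [0, -85, 52] [[368.2 197.5]]
```

```bash
sed -i 's/^YAW.*/YAW=-10.8;O=np.array([553.9,51,0])/' h.py
cat >> h.py <<'E'
def goal(y,th,h):
    "TCP pose: panel lateral y, tool x at th deg cw from up-slope, TCP h mm above panel"
    Rp,pm=frame();t=np.radians(th)
    x=Rp@[np.cos(t),-np.sin(t),0];z=-Rp[:,2]
    return pm+Rp@[0,y,h],np.c_[x,np.cross(z,x),z]
def delta(y,th,h):
    s=sense();R=Ro.from_euler('xyz',s['tcp_rot'],degrees=True).as_matrix();p,G=goal(y,th,h)
    rv=Ro.from_matrix(R.T@G).as_rotvec()
    print("goal",p.round(1),"shift_tool",(R.T@(p-s['tool_pos'])).round(1),"rotvec",rv.round(3),"deg",np.degrees(np.linalg.norm(rv)).round(1))
    print("t",s['time'],"J",s['joint_pos'].round(1),"pos",s['tool_pos'].round(1),"F",s['ft_force'].round(1),"T",s['wrist_torque'].round(2),"gap",round(s['finger_gap'],1))
E
python3 -c "
from h import *
delta(85,-105,140)"
```

```text
goal [437.9 159.7 200.7] shift_tool [-385.5 -337.2   30.1] rotvec [-0.413 -0.504  1.209] deg 78.7
t 0.1 J [70.9  7.5 85.3  0.  87.3 -4.9] pos [147.  581.2 230.3] F [-0.1  0.4 -1.5] T [ 0.01 -0.06 -0.02] gap 85.3
```

Request:
servo_tool(
  motion=[
    [60, -35, -31, 0, 0, 0, 0],
    [60, -35, -31, 0, 0, 0, 0],
    [60, -35, -31, 0, 0, 0, 0],
    [60, -35, -31, 0, 0, 0, 0],
    [60, -35, -31, 0, 0, 0, 0],
    [60, -35, -31, 0, 0, 0, 0],
    [60, -35, -31, 0, 0, 0, 0],
    [60, -35, -31, 0, 0, 0, 0],
    [60, -35, -31, 0, 0, 0, 0],
    [60, -35, -31, 0, 0, 0, 0],
  ],
)

```text
time: 1.1
tool_pos: [413.9, 183.5, 225.1]
tcp_rot: [-179.5, -0.2, 166.4]
ft_force: [1.1, 1.2, -0.6]
finger_gap: 60.3
```

```bash
python3 -c "
from h import *
delta(85,-105,140)"
```

```text
goal [437.9 159.7 200.7] shift_tool [-29.  -17.3  24.5] rotvec [-0.419 -0.506  1.221] deg 79.4
t 1.1 J [ 17.7 -15.4 107.7  -0.3  88.1 -58.8] pos [413.9 183.5 225.1] F [ 1.1  1.2 -0.6] T [ 0.   -0.01 -0.03] gap 60.3
```

Request:
servo_tool(
  motion=[
    [60, 0, 0, 0, -0.042, -0.051, 0.122],
    [60, 0, 0, 0, -0.042, -0.051, 0.122],
    [60, 0, 0, 0, -0.042, -0.051, 0.122],
    [60, 0, 0, 0, -0.042, -0.051, 0.122],
    [60, 0, 0, 0, -0.042, -0.051, 0.122],
    [60, 0, 0, 0, -0.042, -0.051, 0.122],
    [60, 0, 0, 0, -0.042, -0.051, 0.122],
    [60, 0, 0, 0, -0.042, -0.051, 0.122],
    [60, 0, 0, 0, -0.042, -0.051, 0.122],
    [60, 0, 0, 0, -0.042, -0.051, 0.122],
  ],
)

```text
time: 2.1
tool_pos: [417.3, 173.0, 220.9]
tcp_rot: [145.2, 8.2, 89.1]
ft_force: [-0.2, 0.2, 0.7]
finger_gap: 59.5
```

```bash
python3 -c "
from h import *
delta(85,-105,120)"
```

```text
goal [449.2 157.5 184.3] shift_tool [-9.6  4.5 49.9] rotvec [ 0.006  0.02  -0.039] deg 2.5
t 2.1 J [ 36.5 -43.3 134.1 -28.6  66.9  41. ] pos [417.3 173.  220.9] F [-0.2  0.2  0.7] T [ 0.06  0.25 -0.05] gap 59.5
```

Request:
servo_tool(
  motion=[
    [60, -5, 2, 25, 0.003, 0.01, -0.02],
    [60, -5, 2, 25, 0.003, 0.01, -0.02],
    [60, 0, 0, 0, 0, 0, 0],
  ],
)

```text
time: 2.4
tool_pos: [446.9, 161.4, 181.2]
tcp_rot: [145.9, 8.2, 91.7]
ft_force: [-1.1, -1.2, -0.2]
finger_gap: 60.1
```

Run:
```python
from h import *
delta(85,-105,18)
a=snapshot("side")[150:330,215:415];b=snapshot("top")[140:290,200:400]
cv2.imwrite("pics/v1.png",np.hstack([cv2.resize(x,(400,400),interpolation=2) for x in (a,b)]))
```

```text
goal [506.6 146.5 100.7] shift_tool [ -4.9   3.1 101.1] rotvec [ 0.001 -0.005 -0.001] deg 0.3
t 2.4 J [ 30.  -39.6 135.9 -25.8  58.3  34.6] pos [446.9 161.4 181.2] F [-1.1 -1.2 -0.2] T [-0.    0.31  0.04] gap 60.1
```

View pics/v1.png

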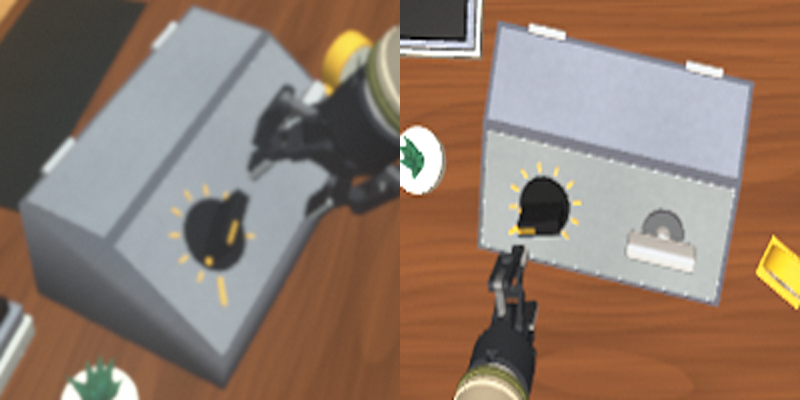

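The gripper lines up with the dial. The tab at (208,262) sits by the first mark after the long one, so the dial starts at position 1 and needs six clicks (180°). I'll descend now.

Request:
servo_tool(
  motion=[
    [60, -2, 1, 25, 0, 0, 0],
    [60, -2, 1, 25, 0, 0, 0],
    [60, -1, 1, 20, 0, 0, 0],
    [60, 0, 0, 15, 0, 0, 0],
    [60, 0, 0, 10, 0, 0, 0],
    [60, 0, 0, 0, 0, 0, 0],
  ],
)

```text
time: 3.1
tool_pos: [508.3, 150.0, 115.1]
tcp_rot: [145.1, 7.9, 91.4]
ft_force: [-0.3, 0.1, -0.4]
finger_gap: 60.0
```

```bash
python3 -c "
from h import *
delta(85,-105,18)"
```

```text
goal [506.6 146.5 100.7] shift_tool [-1.4 -9.8 11.1] rotvec [ 0.014 -0.008 -0.009] deg 1.0
t 3.1 J [ 23.5 -24.5 134.  -27.9  43.1  35.6] pos [508.3 150.  115.1] F [-0.3  0.1 -0.4] T [0.07 0.29 0.02] gap 60.0
```

Request:
servo_tool(
  motion=[
    [60, -1, -6, 4, 0.014, -0.008, -0.009],
    [60, -1, -4, 5, 0, 0, 0],
    [60, 0, 0, 0, 0, 0, 0],
  ],
)

```text
time: 3.4
tool_pos: [505.5, 146.8, 104.4]
tcp_rot: [145.9, 8.6, 91.6]
ft_force: [0.4, 0.3, -0.4]
finger_gap: 60.2
```

```bash
python3 -c "
from h import *
delta(85,-105,18)"
```

```text
goal [506.6 146.5 100.7] shift_tool [ 0.3 -1.2  3.6] rotvec [0.001 0.001 0.   ] deg 0.1
t 3.4 J [ 23.5 -23.4 134.2 -28.5  42.8  35.9] pos [505.5 146.8 104.4] F [ 0.4  0.3 -0.4] T [0.01 0.27 0.03] gap 60.2
```

Request:
servo_tool(
  motion=[
    [15, 0, -1, 1, 0, 0, 0],
    [15, 0, 0, 0, 0, 0, 0],
    [15, 0, 0, 0, 0, 0, 0],
    [15, 0, 0, 0, 0, 0, 0],
    [15, 0, 0, 0, 0, 0, 0],
    [15, 0, 0, 0, 0, 0, 0],
    [15, 0, 0, 0, 0, 0, 0],
  ],
  force=30,
)

```text
time: 4.1
tool_pos: [505.6, 147.1, 104.4]
tcp_rot: [145.7, 8.5, 91.6]
ft_force: [1.6, -0.0, -0.2]
finger_gap: 17.6
```

```bash
python3 -c "
from h import *
delta(85,-105,18)"
```

```text
goal [506.6 146.5 100.7] shift_tool [-0.1 -1.3  3.6] rotvec [ 0.004 -0.    -0.   ] deg 0.2
t 4.1 J [ 23.5 -23.5 134.3 -28.6  42.6  36. ] pos [505.6 147.1 104.4] F [ 1.6 -0.  -0.2] T [0.05 0.38 0.01] gap 17.6
```

Request:
servo_tool(
  motion=[
    [15, 0, 0, 0, 0, 0, 0.1],
    [15, 0, 0, 0, 0, 0, 0.1],
    [15, 0, 0, 0, 0, 0, 0.1],
    [15, 0, 0, 0, 0, 0, 0.1],
    [15, 0, 0, 0, 0, 0, 0.1],
    [15, 0, 0, 0, 0, 0, 0.1],
    [15, 0, 0, 0, 0, 0, 0],
  ],
)

```text
time: 4.8
tool_pos: [504.8, 147.3, 103.8]
tcp_rot: [146.7, -11.7, 62.1]
ft_force: [1.2, 0.3, -1.6]
finger_gap: 17.3
```

```bash
python3 -c "
from h import *
delta(85,-15,21)"
```

```text
goal [505.  146.9 103.2] shift_tool [-0.4 -0.1  0.6] rotvec [ 0.001 -0.002  0.949] deg 54.4
t 4.8 J [ 23.6 -23.5 134.3 -28.6  42.7  71.7] pos [504.8 147.3 103.8] F [ 1.2  0.3 -1.6] T [-0.06  0.18 -0.01] gap 17.3
```

Request:
servo_tool(
  motion=[
    [15, 0, 0, 0, 0, 0, 0.1],
    [15, 0, 0, 0, 0, 0, 0.1],
    [15, 0, 0, 0, 0, 0, 0.1],
    [15, 0, 0, 0, 0, 0, 0.1],
    [15, 0, 0, 0, 0, 0, 0.1],
    [15, 0, 0, 0, 0, 0, 0.1],
    [15, 0, 0, 0, 0, 0, 0.1],
    [15, 0, 0, 0, 0, 0, 0.1],
    [15, 0, 0, 0, 0, 0, 0.1],
    [15, 0, 0, 0, 0, 0, 0.05],
  ],
)

```text
time: 5.8
tool_pos: [504.2, 148.5, 103.2]
tcp_rot: [170.0, -33.8, 7.1]
ft_force: [0.9, 0.9, -1.2]
finger_gap: 17.7
```

```bash
python3 -c "
from h import *
delta(85,-15,21)"
```

```text
goal [505.  146.9 103.2] shift_tool [0.4 1.7 0.6] rotvec [-0.002 -0.002 -0.003] deg 0.2
t 5.8 J [ 23.7 -23.4 134.3 -28.5  42.7 126.3] pos [504.2 148.5 103.2] F [ 0.9  0.9 -1.2] T [-0.06  0.19 -0.08] gap 17.7
```

Request:
servo_tool(
  motion=[
    [60, 0, 0, 0, 0, 0, 0],
    [60, 0, 0, 0, 0, 0, 0],
    [60, 0, 0, 0, 0, 0, 0],
    [60, 0, 0, 0, 0, 0, 0],
    [60, 0, 0, 0, 0, 0, 0],
    [60, 0, 0, -20, 0, 0, 0],
    [60, 0, 0, -25, 0, 0, 0],
    [60, 0, 0, -25, 0, 0, 0],
  ],
)

```text
time: 6.6
tool_pos: [462.2, 154.2, 157.8]
tcp_rot: [169.3, -33.2, 7.9]
ft_force: [0.7, 0.3, -0.4]
finger_gap: 60.2
```

Request:
servo_tool(
  motion=[
    [60, 0, 0, 0, 0, 0, -0.149],
    [60, 0, 0, 0, 0, 0, -0.149],
    [60, 0, 0, 0, 0, 0, -0.149],
    [60, 0, 0, 0, 0, 0, -0.149],
    [60, 0, 0, 0, 0, 0, -0.149],
    [60, 0, 0, 0, 0, 0, -0.149],
    [60, 0, 0, 0, 0, 0, -0.149],
    [60, 0, 0, 0, 0, 0, -0.149],
    [60, 0, 0, 0, 0, 0, -0.149],
    [60, 0, 0, 0, 0, 0, -0.149],
  ],
)

```text
time: 7.6
tool_pos: [463.2, 156.2, 163.9]
tcp_rot: [145.4, 6.6, 89.0]
ft_force: [0.2, -0.3, -0.7]
finger_gap: 60.0
```

Request:
servo_tool(
  motion=[
    [60, 0, 0, 0, 0, 0, -0.149],
    [60, 0, 0, 0, 0, 0, -0.149],
    [60, 0, 0, 0, 0, 0, -0.149],
    [60, 0, 0, 0, 0, 0, -0.149],
    [60, 0, 0, 0, 0, 0, -0.149],
    [60, 0, 0, 0, 0, 0, -0.149],
    [60, 0, 0, 0, 0, 0, -0.149],
    [60, 0, 0, 0, 0, 0, -0.149],
    [60, 0, 0, 0, 0, 0, -0.149],
    [60, 0, 0, 0, 0, 0, -0.149],
  ],
)

```text
time: 8.6
tool_pos: [463.0, 156.0, 164.0]
tcp_rot: [-174.8, 34.8, 178.6]
ft_force: [0.8, -0.9, -0.3]
finger_gap: 60.1
```

Run:
```python
from h import *
delta(85,-195,21)
a=snapshot("side")[150:330,215:415];b=snapshot("top")[140:290,200:400]
cv2.imwrite("pics/v2.png",np.hstack([cv2.resize(x,(400,400),interpolation=2) for x in (a,b)]))
```

```text
goal [505.  146.9 103.2] shift_tool [ 0.1 -1.4 74.4] rotvec [ 0.003  0.003 -0.127] deg 7.3
t 8.6 J [ 27.9 -36.1 135.8 -26.1  54.4 -48.6] pos [463. 156. 164.] F [ 0.8 -0.9 -0.3] T [ 0.07  0.28 -0.06] gap 60.1
```

View pics/v2.png

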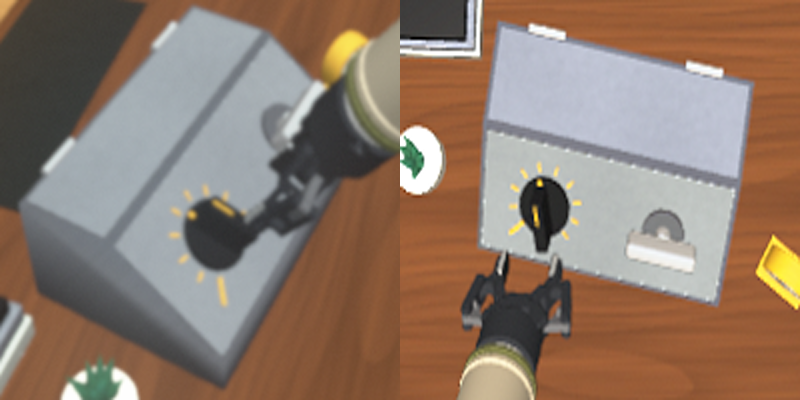

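The pointer now stands at -15°, position 4, as planned. I'll re-approach.

Request:
servo_tool(
  motion=[
    [60, 1, 0, 20, 0, 0, -0.1],
    [60, 1, 0, 20, 0, 0, -0.02],
    [60, 1, -1, 15, 0, 0, 0],
    [60, 0, 0, 0, 0, 0, 0],
  ],
)

```text
time: 9.1
tool_pos: [493.4, 149.7, 117.8]
tcp_rot: [-170.9, 34.2, -174.3]
ft_force: [0.2, -1.2, -0.4]
finger_gap: 60.1
```

```bash
python3 -c "
from h import *
delta(85,-195,21)"
```

```text
goal [505.  146.9 103.2] shift_tool [-1.1 -1.  18.8] rotvec [ 0.004  0.006 -0.025] deg 1.5
t 9.1 J [ 24.6 -27.2 135.3 -27.7  45.2 -53.3] pos [493.4 149.7 117.8] F [ 0.2 -1.2 -0.4] T [0.05 0.27 0.02] gap 60.1
```

Request:
servo_tool(
  motion=[
    [60, 0, -1, 10, 0, 0, -0.025],
    [60, 0, 0, 8, 0, 0, 0],
    [60, 0, 0, 0, 0, 0, 0],
    [15, 0, 0, 0, 0, 0, 0],
    [15, 0, 0, 0, 0, 0, 0],
    [15, 0, 0, 0, 0, 0, 0],
    [15, 0, 0, 0, 0, 0, 0],
    [15, 0, 0, 0, 0, 0, 0],
    [15, 0, 0, 0, 0, 0, 0],
    [15, 0, 0, 0, 0, 0, 0],
  ],
)

```text
time: 10.1
tool_pos: [503.9, 148.8, 105.6]
tcp_rot: [-170.5, 34.3, -173.4]
ft_force: [5.5, 0.9, -5.4]
finger_gap: 17.5
```

```bash
python3 -c "
from h import *
delta(85,-105,21)"
```

```text
goal [505.  146.9 103.2] shift_tool [ 0.7 -1.6  2.7] rotvec [0.013 0.002 1.558] deg 89.3
t 10.1 J [ 23.6 -24.2 134.8 -28.3  42.4 -53.5] pos [503.9 148.8 105.6] F [ 5.5  0.9 -5.4] T [-0.09 -0.02 -0.03] gap 17.5
```

Request:
servo_tool(
  motion=[
    [15, 0, 0, 0, 0, 0, 0.1],
    [15, 0, 0, 0, 0, 0, 0.1],
    [15, 0, 0, 0, 0, 0, 0.1],
    [15, 0, 0, 0, 0, 0, 0.1],
    [15, 0, 0, 0, 0, 0, 0.1],
    [15, 0, 0, 0, 0, 0, 0.1],
    [15, 0, 0, 0, 0, 0, 0.1],
    [15, 0, 0, 0, 0, 0, 0.1],
    [15, 0, 0, 0, 0, 0, 0.1],
    [15, 0, 0, 0, 0, 0, 0.1],
  ],
)

```text
time: 11.1
tool_pos: [504.0, 149.6, 105.6]
tcp_rot: [152.8, 23.8, 118.4]
ft_force: [6.8, 2.1, -5.6]
finger_gap: 17.1
```

Request:
servo_tool(
  motion=[
    [15, 0, 0, 0, 0, 0, 0.1],
    [15, 0, 0, 0, 0, 0, 0.1],
    [15, 0, 0, 0, 0, 0, 0.1],
    [15, 0, 0, 0, 0, 0, 0.1],
    [15, 0, 0, 0, 0, 0, 0.1],
    [15, 0, 0, 0, 0, 0, 0.05],
    [15, 0, 0, 0, 0, 0, 0],
  ],
)

```text
time: 11.8
tool_pos: [504.5, 149.8, 105.9]
tcp_rot: [144.8, 6.3, 89.3]
ft_force: [7.6, 1.5, -5.8]
finger_gap: 17.7
```

```bash
python3 -c "
from h import *
delta(85,-105,21)"
```

```text
goal [505.  146.9 103.2] shift_tool [-2.7 -1.3  2.7] rotvec [ 0.014 -0.009 -0.055] deg 3.3
t 11.8 J [ 23.7 -24.3 134.9 -28.5  42.1  39.2] pos [504.5 149.8 105.9] F [ 7.6  1.5 -5.8] T [0.01 0.29 0.1 ] gap 17.7
```

Request:
servo_tool(
  motion=[
    [15, 0, 0, 0, 0, 0, -0.05],
    [60, 0, 0, 0, 0, 0, 0],
    [60, 0, 0, 0, 0, 0, 0],
    [60, 0, 0, 0, 0, 0, 0],
    [60, 0, 0, 0, 0, 0, 0],
    [60, 0, 0, 0, 0, 0, 0],
    [60, 0, 0, -20, 0, 0, 0],
    [60, 0, 0, -30, 0, 0, 0],
    [60, 0, 0, -30, 0, 0, 0],
    [60, 0, 0, -30, 0, 0, 0],
  ],
)

```text
time: 12.8
tool_pos: [437.9, 158.7, 193.7]
tcp_rot: [145.5, 8.0, 91.4]
ft_force: [1.3, 0.3, -0.1]
finger_gap: 60.3
```

Run:
```python
from h import *
delta(-85,-90,110)
a=snapshot("side");b=snapshot("top")
cv2.imwrite("pics/side3.png",a);cv2.imwrite("pics/top3.png",b)
a=a[150:330,215:415];b=b[140:290,200:400]
cv2.imwrite("pics/v3.png",np.hstack([cv2.resize(x,(400,400),interpolation=2) for x in (a,b)]))
```

```text
goal [423.  -10.6 176.1] shift_tool [-164.8  -38.8   23. ] rotvec [ 0.006 -0.006  0.254] deg 14.5
t 12.8 J [ 30.6 -42.7 136.5 -25.6  60.6  34.4] pos [437.9 158.7 193.7] F [ 1.3  0.3 -0.1] T [ 0.09  0.24 -0.03] gap 60.3
```

View pics/v3.png

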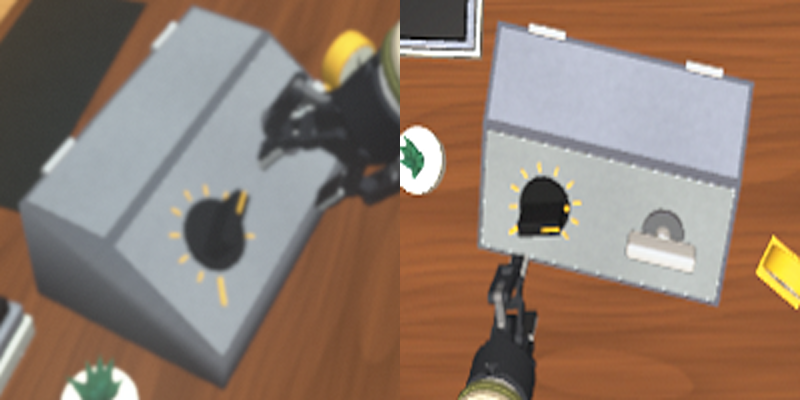

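The pointer is now on the right, with its tab at (567,210) in the crop, near the 75° mark. I'll check this numerically against the marks and check where the handle is.

Run:
```python
from h import *
Rp,pm=frame()
im=cv2.imread("pics/top3.png").astype(int);b,g,r=im[...,0],im[...,1],im[...,2]
m=((r-b>60)&(g-b>35)).astype(np.uint8);_,l,s,c=cv2.connectedComponentsWithStats(m)
for i in range(1,len(s)):
    if s[i][4]<3 or not(250<c[i][0]<295 and 195<c[i][1]<235):continue
    o=[]
    for h in(0,13,52):
        d=((onplane("top",[c[i]],pm+h*Rp[:,2],Rp[:,2])-pm)@Rp)[0,:2]-[0,85]
        o+=[h,d.round(1).tolist(),np.degrees(np.arctan2(-d[1],d[0])).round()]
    print(c[i].round(1),s[i][4],*o)
# crossbar: bright low-saturation
hs=im[215:248,308:352];mm=((hs.min(2)>185)&(hs.max(2)-hs.min(2)<40)).astype(np.uint8)
_,l,s,c=cv2.connectedComponentsWithStats(mm);i=1+s[1:,4].argmax()
pts=np.argwhere(l==i)[:,::-1]+[308,215];R=cv2.minAreaRect(pts.astype(np.float32));print(R)
print("bar top centre panel",((onplane("top",[R[0]],pm+52*Rp[:,2],Rp[:,2])-pm)@Rp).round(1))
print(((onplane("top",cv2.boxPoints(R),pm+52*Rp[:,2],Rp[:,2])-pm)@Rp).round(1))
```

```text
[269.4 202.7] 7 0 [44.4, 12.5] -16.0 13 [52.7, 10.6] -11.0 52 [77.5, 5.0] -4.0
[261.7 204.7] 9 0 [33.7, 33.8] -45.0 13 [42.1, 31.6] -37.0 52 [67.3, 25.2] -21.0
[277.6 204.2] 5 0 [44.2, -10.7] 14.0 13 [52.4, -12.3] 13.0 52 [77.2, -17.1] 12.0
[257.  210.1] 9 0 [13.0, 45.7] -74.0 13 [21.6, 43.4] -64.0 52 [47.6, 36.5] -38.0
[284.3 209. ] 7 0 [32.2, -30.8] 44.0 13 [40.6, -32.1] 38.0 52 [65.9, -36.2] 29.0
[288.  215.6] 8 0 [12.4, -43.4] 74.0 13 [21.0, -44.6] 65.0 52 [47.0, -48.2] 46.0
[256.5 217. ] 4 0 [-10.6, 45.6] -103.0 13 [-1.6, 43.4] -92.0 52 [25.2, 36.5] -55.0
[282.9 217.9] 8 0 [1.9, -29.7] 86.0 13 [10.7, -31.1] 71.0 52 [37.0, -35.2] 44.0
[286.7 222.4] 7 0 [-11.3, -42.1] 105.0 13 [-2.4, -43.3] 93.0 52 [24.5, -46.9] 62.0
[256.2 225.7] 13 0 [-40.8, 44.5] -132.0 13 [-31.4, 42.2] -127.0 52 [-3.5, 35.4] -96.0
[274.7 225.5] 19 0 [-29.0, -8.9] 163.0 13 [-19.9, -10.5] 152.0 52 [7.7, -15.4] 64.0
[282.2 227.8] 5 0 [-32.5, -31.0] 136.0 13 [-23.2, -32.4] 126.0 52 [4.4, -36.4] 83.0
((329.5, 231.0), (32.0, 43.0), 90.0)
bar top centre panel [[ 20.5 -80.1  52. ]]
[[  59.8  -16.    52. ]
 [  82.7 -128.1   52. ]
 [ -20.2 -146.4   52. ]
 [ -45.2  -29.3   52. ]]
```

Request:
servo_tool(
  motion=[
    [60, -33, -8, 0, 0, 0, 0.05],
    [60, -33, -8, 0, 0, 0, 0.05],
    [60, -33, -5, 0, 0, 0, 0.05],
    [60, -33, -5, 0, 0, 0, 0.05],
    [60, -20, 0, 0, 0, 0, 0.05],
    [60, 0, 0, 0, 0, 0, 0],
  ],
)

```text
time: 13.5
tool_pos: [461.0, 28.2, 167.8]
tcp_rot: [145.4, 0.6, 78.5]
ft_force: [-0.7, 0.1, -0.6]
finger_gap: 60.0
```

```bash
python3 -c "
from h import *
delta(-85,-90,90)"
```

```text
goal [434.2 -12.7 159.7] shift_tool [-45.3 -19.8  -3.2] rotvec [-0.008  0.016 -0.004] deg 1.0
t 13.5 J [  4.7 -51.  143.1 -11.8  55.1  19.9] pos [461.   28.2 167.8] F [-0.7  0.1 -0.6] T [ 0.05  0.2  -0.01] gap 60.0
```

Dial: the tab reads about 71° and its next-best detents are 30° away, so it is at position 7 (75°). At this standoff the arm is against its J2 and J3 limits. I'll fit the arm geometry from the logged poses to choose a reachable handle approach.

```bash
cat > kin.py <<'E'
from h import *
from scipy.optimize import least_squares
D=[([70.907,7.512,85.324,0,87.262,-4.89],[146.98,581.2,230.33]),([17.7,-15.4,107.7,-.3,88.1,-58.8],[413.9,183.5,225.1]),([36.5,-43.3,134.1,-28.6,66.9,41],[417.3,173,220.9]),
([30,-39.6,135.9,-25.8,58.3,34.6],[446.9,161.4,181.2]),([23.5,-24.5,134,-27.9,43.1,35.6],[508.3,150,115.1]),([27.9,-36.1,135.8,-26.1,54.4,-48.6],[463,156,164]),([30.6,-42.7,136.5,-25.6,60.6,34.4],[437.9,158.7,193.7]),([4.7,-51,143.1,-11.8,55.1,19.9],[461,28.2,167.8])]
def fk(q,p,s4=1):
    R=lambda a,x:Ro.from_euler(a,x,degrees=True).as_matrix()
    R1=R('z',q[0]);R2=R1@R('y',q[1]);R3=R2@R('y',q[2]);R5=R3@R('z',s4*q[3])@R('y',q[4])
    return R1@[p[0],0,p[1]]+R2@[0,0,p[2]]+R3@[p[3],0,p[4]]+R5@[0,0,p[5]], R5@R('z',q[5]+0)
def fit():
    best=None
    for s4 in(1,-1):
        f=lambda p:np.ravel([fk(q,p,s4)[0]-x for q,x in D])
        r=least_squares(f,[0,300,400,0,400,250])
        if best is None or r.cost<best[0]:best=(r.cost,r.x,s4,abs(r.fun).max())
    return best
LO=np.array([-169,-51.17,1.28,-76,0,-152.]);HI=np.array([169,129,143.12,256,156,152.])
E
python3 - <<'E'
from kin import *
c,p,s4,m=fit();print(c,p.round(1),s4,m)
# tool x/R6 offset from current state
s=sense();R=Ro.from_euler('xyz',s['tcp_rot'],degrees=True).as_matrix()
print((fk(s['joint_pos'],p,s4)[1].T@R).round(2))
OFF=fk(s['joint_pos'],p,s4)[1].T@R
for h,x in((18,0),(25,0),(40,0),(60,0),(75,0),(60,20)):
  for tilt in (0,-10,-20):
    for th in(-90,):
        P,G=goal(-85,th,h);P=P+frame()[0]@[x,0,0]
        G=G@Ro.from_rotvec([np.radians(tilt),0,0]).as_matrix()
        def f(q):
            a,b=fk(q,p,s4);return np.r_[(a-P)/100,Ro.from_matrix((b@OFF).T@G).as_rotvec()]
        r=least_squares(f,np.clip(s['joint_pos'],LO+.5,HI-.5),bounds=(LO,HI))
        print(h,x,tilt,r.x.round(1),"err",round(r.cost,5),"toolz",G[:,2].round(2))
E
```

```text
3448.160551860051 [ 78.6 164.5 284.4 -36.6 468.7 229.3] 1 44.48533995242184
[[ 0. -1. -0.]
 [ 1.  0.  0.]
 [-0. -0.  1.]]
18 0 0 [  0.7 -37.8 143.1  -9.3  45.6  16.6] err 0.0045 toolz [ 0.56 -0.11 -0.82]
18 0 -10 [  2.1 -37.5 143.1 -13.8  44.3  21.4] err 0.03165 toolz [ 0.69 -0.13 -0.71]
18 0 -20 [  4.2 -36.8 143.1 -20.4  43.4  28.9] err 0.08273 toolz [ 0.8  -0.15 -0.57]
25 0 0 [  0.9 -39.1 143.1  -9.2  47.1  16.5] err 0.0049 toolz [ 0.56 -0.11 -0.82]
25 0 -10 [  2.3 -38.8 143.1 -13.5  45.8  21.1] err 0.03271 toolz [ 0.69 -0.13 -0.71]
25 0 -20 [  4.3 -38.2 143.1 -19.8  44.9  28.2] err 0.08451 toolz [ 0.8  -0.15 -0.57]
40 0 0 [  1.1 -41.8 143.1  -8.9  50.2  16.2] err 0.00558 toolz [ 0.56 -0.11 -0.82]
40 0 -10 [  2.6 -41.5 143.1 -13.   48.9  20.5] err 0.03447 toolz [ 0.69 -0.13 -0.71]
40 0 -20 [  4.6 -41.  143.1 -18.7  48.   26.9] err 0.08746 toolz [ 0.8  -0.15 -0.57]
60 0 0 [  1.5 -45.4 143.1  -8.7  54.   16. ] err 0.00606 toolz [ 0.56 -0.11 -0.82]
60 0 -10 [  3.  -45.2 143.1 -12.4  52.8  19.8] err 0.03568 toolz [ 0.69 -0.13 -0.71]
60 0 -20 [  4.9 -44.8 143.1 -17.6  51.9  25.5] err 0.08949 toolz [ 0.8  -0.15 -0.57]
75 0 0 [  1.8 -48.1 143.1  -8.6  56.8  15.9] err 0.00607 toolz [ 0.56 -0.11 -0.82]
75 0 -10 [  3.3 -48.  143.1 -12.1  55.6  19.5] err 0.03568 toolz [ 0.69 -0.13 -0.71]
75 0 -20 [  5.2 -47.7 143.1 -16.9  54.7  24.6] err 0.08956 toolz [ 0.8  -0.15 -0.57]
60 20 0 [  1.  -45.7 143.1  -8.8  50.1  15.5] err 0.00049 toolz [ 0.56 -0.11 -0.82]
60 20 -10 [  2.2 -45.5 143.1 -12.5  48.8  19.2] err 0.01781 toolz [ 0.69 -0.13 -0.71]
60 20 -20 [  4.  -45.1 143.1 -17.5  47.8  24.6] err 0.05956 toolz [ 0.8  -0.15 -0.57]
```

Run:
```python
from kin import *
f=lambda p:np.ravel([fk(q,p,1)[0]-x for q,x in D])
best=min((least_squares(f,[a,d1,a2,0,d4,d6],loss='soft_l1') for a in(0,150) for d1 in(200,400) for a2 in(250,400) for d4 in(250,450) for d6 in(150,300)),key=lambda r:r.cost)
print(best.cost,best.x.round(1));print(f(best.x).reshape(-1,3).round(1))
for i,(q,x) in enumerate(D): print(i, np.round(q,1))
```

```text
211.56457659846126 [ 78.8 183.4 282.2 -18.5 470.8 227.9]
[[ 44.9 -27.    0.2]
 [ 37.5 -40.7   2.1]
 [ -1.4   9.9  -5.5]
 [  1.3  -0.1  -0.3]
 [  0.1  -8.4   0.1]
 [  1.5  -2.3  -0. ]
 [  0.2   0.7  -1.7]
 [ -5.1 -29.1   6.8]]
0 [70.9  7.5 85.3  0.  87.3 -4.9]
1 [ 17.7 -15.4 107.7  -0.3  88.1 -58.8]
2 [ 36.5 -43.3 134.1 -28.6  66.9  41. ]
3 [ 30.  -39.6 135.9 -25.8  58.3  34.6]
4 [ 23.5 -24.5 134.  -27.9  43.1  35.6]
5 [ 27.9 -36.1 135.8 -26.1  54.4 -48.6]
6 [ 30.6 -42.7 136.5 -25.6  60.6  34.4]
7 [  4.7 -51.  143.1 -11.8  55.1  19.9]
```

```bash
cat > kin2.py <<'E'
from kin import *
def fk2(q,p): a,b=fk(q,p[:6],1); return a+Ro.from_euler('z',q[0],degrees=True).as_matrix()@[0,p[6],0],b
r0=min((least_squares(lambda p:np.ravel([fk2(q,p)[0]-x for q,x in D]),[a,d1,a2,0,d4,200,50],loss='soft_l1') for a in(0,150) for d1 in(200,400) for a2 in(250,450) for d4 in(250,450)),key=lambda r:r.cost)
PK=r0.x
s=sense();OFF=Ro.from_euler('z',90,degrees=True).as_matrix()
def ik(P,G,q0=None):
    f=lambda q:(lambda a,b:np.r_[(a-P)/100,Ro.from_matrix((b@OFF).T@G).as_rotvec()])(*fk2(q,PK))
    r=least_squares(f,np.clip(s['joint_pos'] if q0 is None else q0,LO+1,HI-1),bounds=(LO,HI));return r.x,r.cost
E
python3 - <<'E'
from kin2 import *
print(r0.cost,PK.round(1))
for h in(18,30,60,80):
  for tilt in (0,10,20,35):
    P,G=goal(-85,-90,h);G=G@Ro.from_rotvec([np.radians(tilt),0,0]).as_matrix()
    q,c=ik(P,G);print(h,tilt,q.round(1),"err",round(c,5),"z",G[:,2].round(2))
E
```

```text
0.600476772428838 [  2.3 316.5 368.8  60.6 551.1 364.1  51.2]
18 0 [ -5.9 -39.6 143.1  -5.   45.6   7.7] err 0.00256 z [ 0.56 -0.11 -0.82]
18 10 [ -7.6 -33.2 137.4  -1.7  50.8   4. ] err 0.0 z [ 0.42 -0.08 -0.91]
18 20 [ -8.1 -22.  127.6  -0.8  59.5   3. ] err 0.0 z [ 0.25 -0.05 -0.97]
18 35 [ -8.6  -6.2 113.1   0.   73.1   2.2] err 0.0 z [ 0.  0. -1.]
30 0 [ -5.7 -41.9 143.1  -5.   48.3   7.8] err 0.00317 z [ 0.56 -0.11 -0.82]
30 10 [ -7.5 -35.8 137.9  -1.7  52.9   4. ] err 0.0 z [ 0.42 -0.08 -0.91]
30 20 [ -8.1 -24.2 128.   -0.8  61.2   3. ] err 0.0 z [ 0.25 -0.05 -0.97]
30 35 [ -8.6  -8.  113.6   0.   74.3   2.2] err 0.0 z [ 0.  0. -1.]
60 0 [ -5.1 -47.6 143.1  -5.1  54.8   7.9] err 0.00444 z [ 0.56 -0.11 -0.82]
60 10 [ -7.3 -41.9 138.8  -1.7  58.2   4. ] err 0.0 z [ 0.42 -0.08 -0.91]
60 20 [ -7.9 -29.4 128.9  -0.8  65.5   3.1] err 0.0 z [ 0.25 -0.05 -0.97]
60 35 [ -8.5 -12.4 114.8   0.   77.6   2.3] err 0.0 z [ 0.  0. -1.]
80 0 [ -4.5 -51.2 143.1  -5.5  58.7   8.5] err 0.00497 z [ 0.56 -0.11 -0.82]
80 10 [ -7.2 -45.8 139.1  -1.7  61.8   4.1] err 0.0 z [ 0.42 -0.08 -0.91]
80 20 [ -7.8 -32.7 129.3  -0.8  68.4   3.2] err 0.0 z [ 0.25 -0.05 -0.97]
80 35 [ -8.5 -15.3 115.4   0.   79.9   2.3] err 0.0 z [ 0.  0. -1.]
```

```bash
cat >> h.py <<'E'
_g=goal
def goal(y,th,h,tilt=0):
    p,G=_g(y,th,h);Rp,_=frame()
    return p,Ro.from_rotvec(np.radians(tilt)*Rp[:,1]).as_matrix()@G  # tilt>0: tool more vertical
def delta(y,th,h,tilt=0):
    s=sense();R=Ro.from_euler('xyz',s['tcp_rot'],degrees=True).as_matrix();p,G=goal(y,th,h,tilt)
    rv=Ro.from_matrix(R.T@G).as_rotvec()
    print("goal",p.round(1),"toolz",G[:,2].round(2),"shift_tool",(R.T@(p-s['tool_pos'])).round(1),"rotvec",rv.round(3),"deg",np.degrees(np.linalg.norm(rv)).round(1))
    print("t",s['time'],"J",s['joint_pos'].round(1),"pos",s['tool_pos'].round(1),"F",s['ft_force'].round(1),"gap",round(s['finger_gap'],1))
E
python3 - <<'E'
from kin2 import *
for t in(6,9):
  for h in(22,45,70):
    for th in(-90,0):
      q,c=ik(*goal(-85,th,h,t));print(t,h,th,q.round(1),round(c,5))
delta(-85,-90,70,9)
E
```

```text
6 22 -90 [ -7.3 -38.8 141.6  -2.2  48.3   4.5] 0.0
6 22 0 [ -7.3 -38.8 141.6  -2.2  48.3  94.5] 0.0
6 45 -90 [ -7.2 -44.1 142.5  -2.2  52.7   4.5] 0.0
6 45 0 [ -7.2 -44.1 142.5  -2.2  52.7  94.5] 0.0
6 70 -90 [ -7.  -49.6 143.1  -2.2  57.6   4.5] 0.0
6 70 0 [ -7.  -49.6 143.1  -2.2  57.6  94.5] 0.0
9 22 -90 [ -7.5 -35.2 138.6  -1.9  50.7   4.1] 0.0
9 22 0 [ -7.5 -35.2 138.6  -1.9  50.7  94.1] 0.0
9 45 -90 [ -7.4 -40.2 139.4  -1.8  54.8   4.1] 0.0
9 45 0 [ -7.4 -40.2 139.4  -1.8  54.8  94.1] 0.0
9 70 -90 [ -7.2 -45.3 140.   -1.8  59.4   4.2] 0.0
9 70 0 [ -7.2 -45.3 140.   -1.8  59.4  94.2] 0.0
goal [445.5 -14.9 143.3] toolz [ 0.43 -0.08 -0.9 ] shift_tool [-45.  -19.6  16.8] rotvec [ 0.149  0.016 -0.005] deg 8.6
t 13.5 J [  4.7 -51.  143.1 -11.8  55.1  19.9] pos [461.   28.2 167.8] F [-0.7  0.1 -0.6] gap 60.0
```

Request:
servo_tool(
  motion=[
    [60, 0, 0, -3, 0.08, 0.01, 0],
    [60, 0, 0, 0, 0.07, 0.006, -0.005],
    [60, -15, -7, 0, 0, 0, 0],
    [60, -15, -7, 0, 0, 0, 0],
    [60, -15, -6, 0, 0, 0, 0],
    [60, 0, 0, 0, 0, 0, 0],
  ],
)

```text
time: 14.1
tool_pos: [429.5, -11.9, 153.7]
tcp_rot: [155.1, 0.2, 79.4]
ft_force: [0.2, 0.6, -0.4]
finger_gap: 59.9
```

```bash
python3 -c "
from h import *
delta(-85,-90,70,9)"
```

```text
goal [445.5 -14.9 143.3] toolz [ 0.43 -0.08 -0.9 ] shift_tool [ 0.1 10.4 16.2] rotvec [-0.019  0.001  0.005] deg 1.2
t 14.1 J [ -7.  -48.6 140.2  -1.9  63.5   4. ] pos [429.5 -11.9 153.7] F [ 0.2  0.6 -0.4] gap 59.9
```

Request:
servo_tool(
  motion=[
    [60, 0, 5, 5, -0.019, 0, 0.005],
    [60, 0, 5, 5, 0, 0, 0],
    [60, 0, 0, 0, 0, 0, 0],
  ],
)

```text
time: 14.4
tool_pos: [443.5, -13.0, 148.5]
tcp_rot: [153.9, 0.1, 79.1]
ft_force: [0.3, 0.1, 0.1]
finger_gap: 60.1
```

Run:
```python
from h import *
delta(-85,-90,24,9)
a=snapshot("side")[120:270,260:460];b=snapshot("top")[140:290,250:450]
cv2.imwrite("pics/v4.png",np.hstack([cv2.resize(x,(400,300),interpolation=2) for x in (a,b)]))
```

```text
goal [471.4 -19.8 105.7] toolz [ 0.43 -0.08 -0.9 ] shift_tool [-1.3  7.  51.1] rotvec [ 0.001  0.001 -0.   ] deg 0.1
t 14.4 J [ -6.8 -46.1 139.9  -2.1  60.3   4.7] pos [443.5 -13.  148.5] F [0.3 0.1 0.1] gap 60.1
```

View pics/v4.png

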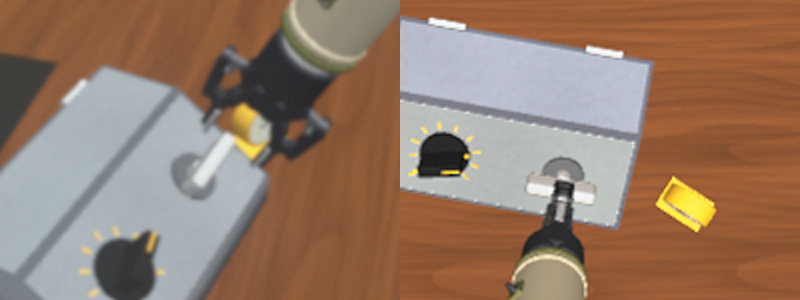

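The jaws straddle the crossbar, with the bar and gripper both at about (562,185), and the dial's pointer still at mark 7. I'll descend.

Request:
servo_tool(
  motion=[
    [60, 0, 2, 15, 0, 0, 0],
    [60, -1, 3, 15, 0, 0, 0],
    [60, 0, 2, 12, 0, 0, 0],
    [60, 0, 0, 5, 0, 0, 0],
    [60, 0, 0, 0, 0, 0, 0],
  ],
)

```text
time: 15.0
tool_pos: [470.6, -16.8, 109.8]
tcp_rot: [153.9, 0.1, 79.4]
ft_force: [-0.3, 0.2, -1.0]
finger_gap: 59.6
```

```bash
python3 -c "
from h import *
delta(-85,-90,22,9)"
```

```text
goal [472.5 -20.  104. ] toolz [ 0.43 -0.08 -0.9 ] shift_tool [-2.8 -0.3  6.3] rotvec [ 0.002 -0.     0.003] deg 0.2
t 15.0 J [ -7.  -36.3 138.6  -2.1  51.6   4.6] pos [470.6 -16.8 109.8] F [-0.3  0.2 -1. ] gap 59.6
```

Request:
servo_tool(
  motion=[
    [60, -3, -3, 5, 0, 0, 0],
    [60, 0, 0, 0, 0, 0, 0],
    [26, 0, 0, 0, 0, 0, 0],
    [26, 0, 0, 0, 0, 0, 0],
    [26, 0, 0, 0, 0, 0, 0],
    [26, 0, 0, 0, 0, 0, 0],
    [26, 0, 0, 0, 0, 0, 0],
  ],
  force=40,
)

```text
time: 15.7
tool_pos: [470.0, -19.6, 106.1]
tcp_rot: [153.7, 0.0, 79.4]
ft_force: [0.1, 0.9, 0.6]
finger_gap: 25.9
```

```bash
python3 -c "
from h import *
delta(-85,-90,22,9)"
```

```text
goal [472.5 -20.  104. ] toolz [ 0.43 -0.08 -0.9 ] shift_tool [0.1 1.4 3. ] rotvec [ 0.006 -0.001  0.003] deg 0.4
t 15.7 J [ -7.5 -36.4 139.2  -1.8  51.    3.9] pos [470.  -19.6 106.1] F [0.1 0.9 0.6] gap 25.9
```

No contact force. I'll rotate about the tool's z.

Request:
servo_tool(
  motion=[
    [26, 0, 0, 0, 0, 0, 0.1],
    [26, 0, 0, 0, 0, 0, 0.1],
    [26, 0, 0, 0, 0, 0, 0.1],
    [26, 0, 0, 0, 0, 0, 0.1],
    [26, 0, 0, 0, 0, 0, 0.1],
    [26, 0, 0, 0, 0, 0, 0.1],
  ],
)

```text
time: 16.3
tool_pos: [467.9, -19.8, 104.5]
tcp_rot: [158.2, -14.6, 46.7]
ft_force: [-2.7, -1.0, 0.8]
finger_gap: 25.7
```

```bash
python3 -c "
from h import *
delta(-85,-4,22,9)"
```

```text
goal [472.5 -20.  104. ] toolz [ 0.43 -0.08 -0.9 ] shift_tool [2.8 2.8 2.4] rotvec [0.001 0.    0.885] deg 50.7
t 16.3 J [ -7.5 -36.4 139.2  -1.9  51.2  39.4] pos [467.9 -19.8 104.5] F [-2.7 -1.   0.8] gap 25.7
```

Request:
servo_tool(
  motion=[
    [26, 1, 1, 0, 0, 0, 0.1],
    [26, 0, 0, 0, 0, 0, 0.1],
    [26, 0, 0, 0, 0, 0, 0.1],
    [26, 0, 0, 0, 0, 0, 0.1],
    [26, 0, 0, 0, 0, 0, 0.1],
    [26, 0, 0, 0, 0, 0, 0.1],
    [26, 0, 0, 0, 0, 0, 0.1],
    [26, 0, 0, 0, 0, 0, 0.1],
    [26, 0, 0, 0, 0, 0, 0.08],
    [26, 0, 0, 0, 0, 0, 0],
  ],
)

```text
time: 17.3
tool_pos: [466.7, -17.8, 103.3]
tcp_rot: [179.0, -25.6, -8.4]
ft_force: [0.3, -0.8, 0.3]
finger_gap: 26.1
```

Run:
```python
from h import *
delta(-85,-4,22,9)
a=snapshot("side")[120:270,260:460];b=snapshot("top")[140:290,250:450]
cv2.imwrite("pics/v5.png",np.hstack([cv2.resize(x,(400,300),interpolation=2) for x in (a,b)]))
```

```text
goal [472.5 -20.  104. ] toolz [ 0.43 -0.08 -0.9 ] shift_tool [5.8 1.3 2. ] rotvec [-0.001  0.007 -0.032] deg 1.9
t 17.3 J [ -7.4 -36.2 139.1  -1.8  51.5  92.1] pos [466.7 -17.8 103.3] F [ 0.3 -0.8  0.3] gap 26.1
```

View pics/v5.png

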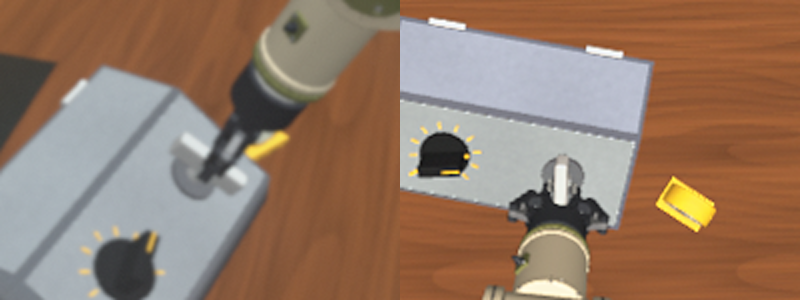

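The crossbar now stands up and down the panel at (562,180). I'll let go and back off.

Request:
servo_tool(
  motion=[
    [60, 0, 0, 0, 0, 0, 0],
    [60, 0, 0, 0, 0, 0, 0],
    [60, 0, 0, 0, 0, 0, 0],
    [60, 0, 0, 0, 0, 0, 0],
    [60, 0, 0, -20, 0, 0, 0],
    [60, 5, 0, -25, 0, 0, 0],
    [60, 5, 0, -25, 0, 0, 0],
    [60, 5, 0, -20, 0, 0, 0],
    [60, 5, 0, -20, 0, 0, 0],
    [60, 0, 0, 0, 0, 0, 0],
  ],
)

```text
time: 18.4
tool_pos: [435.6, -11.3, 213.6]
tcp_rot: [178.7, -25.4, -7.8]
ft_force: [0.7, -0.8, 0.1]
finger_gap: 60.1
```

Run:
```python
from h import *
delta(-85,-4,120,9)
a=snapshot("side")[140:350,205:425];b=snapshot("top")[140:290,190:420]
cv2.imwrite("pics/v6.png",np.hstack([cv2.resize(x,(400,360),interpolation=2) for x in (a,b)]))
```

```text
goal [417.3  -9.5 184.3] toolz [ 0.43 -0.08 -0.9 ] shift_tool [-29.1   0.3  18.6] rotvec [-0.001  0.01  -0.022] deg 1.4
t 18.4 J [ -6.8 -49.1 134.5  -1.8  69.3  91.5] pos [435.6 -11.3 213.6] F [ 0.7 -0.8  0.1] gap 60.1
```

View pics/v6.png

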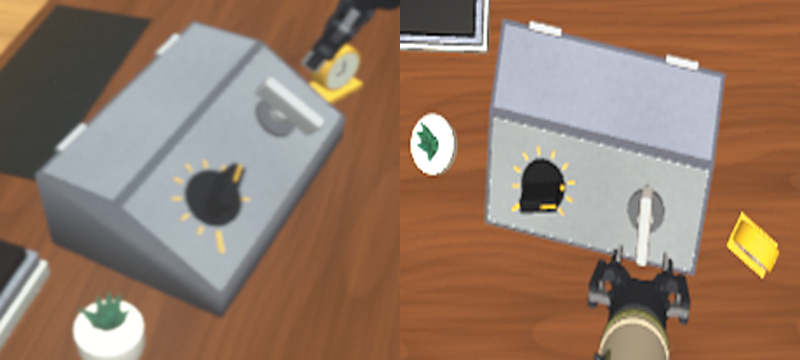

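```bash
python3 -c "
from bench import *
print(hand_in())"
```

```text
the job is handed in; nothing more can be done
None
```

The safe is unlocked as asked, in the order asked, and the job was handed in at about 18.5 s of robot time.

- **Dial:** it started at position 1. I turned it clockwise six clicks in two grips of 90° each and let go. The brass tab measured about 71° clockwise from straight up, against 75° for mark 7. The line on top of the bar read about 64°, which is a rougher measurement. The neighbouring marks are 30° away, so both readings still point to mark 7.
- **Handle:** I then turned the T-handle clockwise with loosely closed fingers until it snapped over. In the last picture the crossbar stands up and down the panel. I judged this by eye and did not measure its angle.
- **Robot clear:** after I opened the fingers and backed off, the wrist force read about 1 N and the gripper was touching nothing. In the pictures the plant and the clock had not moved.
- **Irregularities:** one move towards the handle drove the arm up against its range limits on joints 2 and 3 (reading about -51.0° and 143.1°). I then approached with the tool tilted 9° towards vertical to stay clear of them. My first fit of the arm's geometry was off by 44 mm. Adding a 51 mm sideways offset fixed it, leaving errors of about a millimetre or less.

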